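# Find the jar the loose lid belongs to and screw it home

## Robot

A 6-joint arm with a two-finger parallel gripper is mounted at the origin on the work surface. World frame = base frame: x ahead of the robot, y to its left, z up, the work surface at z = 0. Lengths are in m, angles in rad, forces in N, time in s.
With the tool pointing down it reaches from about 0.35 to 0.775 m from the base axis. Payload 5.5 kg.
Tool frame: the origin (TCP) lies between the finger pads; the fingertips stand 11 mm ahead of it and the grasp point (between the pads) lies 8 mm behind it (tips_ahead is the distance from the TCP to the fingertips, in m); z points along the fingers, y is the line along which they close (so a half turn about z gives the same grasp; the last joint's range is limited). The gripper opens to 85 mm and grips with 20 to 120 N. Pads are 22 mm wide; open, the fingers measure 114 mm over their backs; the gripper's body (76 mm by 85 mm) begins 54 mm behind the grasp point. The pads swing forward as they close: fully open they stand 13 mm farther back than shut.
Start: joints at [-0.14, 0.313, 0.046, 1.304, 0, 1.431], TCP at [0.575, -0, 0.242] pointing down, gripper open.
Joint ranges: [-2.76, 2.76], [-0.86, 1.69], [-1.03, 1.26], [-2.2, 2.34], [-1.47, 1.5], [-3.14, 3.14]. Speed limits (rad/s): [2.57, 2.57, 3.14, 3.14, 3.14, 3.14].

## Interface

Orientations are given as a unit quaternion [w, x, y, z].
In Python, from workcell import * gives the robot as it stands. The module is installed in compiled form; this text tells all that it offers.
- The arm moves only by the tool jog_arm, never from a script. Its argument "moves" is a list of rows, each an object with "fingers": the closure, from 0 (fully open) to 1 (shut); "slide": the shift along the tool's x, y, z in mm, a list of three; "angular": the turn, a rotation vector about the tool's x, y, z in degrees, a list of three. A call has 1 to 10 rows; each row is the pose to reach, as a shift and turn from the pose commanded when the call began, along the tool's axes at that moment; what a row does not reach only later rows make up. A row lasts 1/12 s, in which the tool goes at most 41.7 mm and 7.16 degrees, less where a joint would pass 70% of its speed; a pose out of reach is approached as far as the arm can. A call with a gripper value outside its range is refused whole. The fingers move at their own pace and stop on an object; "squeeze" is the grip in N (left out, the last holds). Time passes only in rows, so rows that repeat a pose let the fingers close. It gives the time, the measured TCP pose, the force, the opening and the grip force at its end, in the units of the state.
- get_state(): the state, without advancing time (a new reading comes with each control period).
- read_camera(name): name is "scene" or "side" or "wrist"; returns a dict with "color" (480x640x3 uint8, red, green, blue), "fovy" (degrees; the focal length in pixels is half the picture's height over the tangent of half this angle, whatever the lens; pixels are square), "cx", "cy" (the principal point, pixels), "world_from_camera" (4x4, takes a point from camera to world coordinates); the wrist camera has in their place "tool_from_camera" (4x4, takes a point from camera to tool coordinates, whose origin is the TCP and whose axes are the flange's). Camera axes: x right, y down, z forward; pixel columns grow to the right and rows downward; lengths in m; the calibration is good to about 2 mm. A picture is of the moment at which its call begins: read the wrist's pose just before it. There is no depth.
- hand_in(): hands the job in; it is judged then, once.
Trained networks look in a picture, given as the dict that the camera call returned (one of the last four; its "shot" number tells which), for a name from the list of things; names that differ only in an ending like _2 or _b are one class to them, and where a whole thing is asked for, a point or a joint stands for the part that bears it (a point fixed in the world has none). Each returns a list of dicts, best first, with "p" (0 to 1); they miss things now and then, are a little off and sometimes report something else, mostly with a low value. They report only what shows in the picture. A call takes as long as a camera call. They do not tell look-alikes from the thing itself.
- look_for(target, picture): "point" ([column, row] in pixels, amid what is visible of it).
- tip_of(target, picture): "point" ([column, row] in pixels: a listed point, or the origin of a listed thing).
The state is a dict: "clock": time; "joint_pos": joint angles; "qvel": joint speeds; "tau": joint torques, N m; "tcp_pos": TCP position; "orientation": TCP orientation; "wrist_force": force on the tool from outside, world axes, zero at the start; "ft_torque": the same for the moment, N m; "finger_gap": finger opening in m; "grip_force": force on a finger pad.
Only numpy, scipy, OpenCV 4.12 (cv2) and the standard library are available. Lean on these libraries where they do the work, as an engineer would, in place of code of your own. Each camera call takes 0.05 s, during which the arm holds its last target. There are 200 camera calls.

## Task

One lid was left lying on the wooden pot stand, and two alike steel jars stand without a lid. Only one of the jars has the thread that this lid fits: try the lid on the jars, screw it clockwise until it is fully home on the jar where it threads all the way, and let go of it there. Do not disturb the sugar canister, the mug, the scoop or the egg cup.

Things in the scene. Friction and masses are not known exactly. Their poses are not given: they have to be found in the camera images.
- lid_mid (a point): Loose steel screw lid, 0.2 kg, 92 mm across, 28 mm high (skirt 24 deep, 86 inside, open below; top plate 4), with a wooden grip bar on top, 60 long, 18 wide, 34 high: 62 mm in all. Starts skirt down on the pot stand. Point: on its axis, half-way up, 31 mm above its lower edge, 3 mm above the plate's top. z up, x along the bar, y across it (pinch this way). Three hidden lugs inside ride on a thread.
- jar_1: Plain steel jar fixed to the shelf: foot 116 mm across, body 100 mm across and 80 mm high, then a solid threaded neck (see its rim). Origin: centre of the underside, on the shelf; z up. Which jar fits the lid changes from start to start, as does the angle of each thread; this pose tells neither.
- jar_1_rim (a point): Centre of jar_1's flat closed neck top, 106 mm above the shelf. Neck 71 mm across at the top, bevelled at the top edge, 83 mm over its three-start thread; the lid has 1.5 to 2 mm of sideways play. Set level at any angle, the lid rests on the thread with its point 14 to 24 mm above this rim. Fully home, the lid's plate lies on the rim and its point is 7 mm above it.
- jar_2: The other jar, outer sizes and mounting as jar_1. On the jar that fits, the lid turned clockwise (seen from above) sinks 8.3 mm each quarter turn; home takes 80 to 200 degrees from where it was set down, and up to 25 more to tighten. On the wrong jar it sinks less and jams hard within 120 degrees, its point still 16 mm or more above the rim; lifted straight up it comes free.
- jar_2_rim (a point): Centre of jar_2's flat closed neck top, 106 mm above the shelf; sizes and lid heights as for jar_1's rim. On either jar the lid turns easily under a light push of 2 to 7 N; 0.6 N m or more of resistance means jammed, or home and tight: do not force it. Set down just at a thread's start, a lug can catch at once on any jar: turn back 20 degrees, let the lid drop, go on.
- pot_stand: Wooden slatted pot stand, 140 by 136 mm and 16 mm high, fixed to the shelf; the lid starts on it. Origin at the centre of its underside.
- sugar_canister: Bystander: loose steel sugar canister with a hinged lid, 94 mm in diameter, 110 mm high, origin at the centre of its underside.
- mug: Bystander: loose white ceramic mug, 80 mm in diameter, 90 mm high, origin at the centre of its underside.
- scoop: Bystander: loose green plastic scoop lying flat, about 160 mm long and 30 mm high, origin at about the middle of its length on the shelf.
- egg_cup: Bystander: loose glass egg cup, 52 mm in diameter, 62 mm high, origin at the centre of its underside.
Mind the look-alikes: they are no part of the job. Leave any red look-alike of the jar_1 alone. What is shaped like the jar_2 but red is not meant.

How it is judged:
By the outcome, as a careful person would: the job done as asked, in the order asked, and still so for the second after the job is handed in, with the robot touching nothing.
It also fails if it takes over 72 s, if anything falls off the work surface, if the arm or the gripper's body presses on something with over 40 N, if the wrist force passes 120 N, or if a joint passes its speed limit or range.

## Working session

There is one attempt and no reset: what is moved stays moved. The work goes in short steps, Python scripts to look and compute and a tool call to move; the robot and the scene stay as the last step left them, time stands still between calls to the robot, and variables do not carry over. Pictures are saved under pics/ and viewed, at most 10 in all, crops included, and the job is handed in when it is done.

Besides the shell and the picture viewer there is one more tool, called after "Emit:" as name(argument=value, ...) on one line, values as JSON. jog_arm: Moves the arm, as the interface text tells. Its arguments: {"type":"object","properties":{"moves":{"type":"array","items":{"type":"object","properties":{"fingers":{"type":"number"},"slide":{"type":"array","items":{"type":"number"}},"angular":{"type":"array","items":{"type":"number"}}}}},"squeeze":{"type":"number"}},"required":["moves"]}

```bash
mkdir -p pics; cat > h.py <<'E'
from workcell import *
import numpy as np, cv2
from scipy.spatial.transform import Rotation as R
def T_of(s):
    q=np.array(s["orientation"]); T=np.eye(4); T[:3,:3]=R.from_quat(q[[1,2,3,0]]).as_matrix(); T[:3,3]=s["tcp_pos"]; return T
def ray(pic,uv,W):
    f=240/np.tan(np.radians(pic["fovy"])/2)
    d=np.array([(uv[0]-pic["cx"])/f,(uv[1]-pic["cy"])/f,1.])
    return W[:3,3],W[:3,:3]@d
def at_z(pic,uv,W,z):
    o,d=ray(pic,uv,W); return o+d*(z-o[2])/d[2]
def shot(n):
    s=get_state(); p=read_camera(n)
    W=np.array(p["world_from_camera"]) if n!="wrist" else T_of(s)@np.array(p["tool_from_camera"])
    return p,W
def save(p,f): cv2.imwrite("pics/"+f,cv2.cvtColor(p["color"],cv2.COLOR_RGB2BGR))
E
cat > a.py <<'E'
from h import *
np.set_printoptions(precision=3,suppress=True)
for n in ["scene","side","wrist"]:
    p,W=shot(n); save(p,n+"0.png"); print(n,W[:3,3],p["fovy"])
    for t,z in [("lid_mid",.047),("jar_1_rim",.106),("pot_stand",0),("sugar_canister",0),("mug",0),("scoop",0),("egg_cup",0)]:
        for r in tip_of(t,p)[:4]: print(t,round(r["p"],2),np.round(r["point"]),at_z(p,r["point"],W,z))
s=get_state();print(s)
E
python3 a.py
```

```text
scene [ 1.043 -0.97   0.93 ] 43.44070047761025
lid_mid 0.58 [289. 266.] [ 0.453 -0.03   0.047]
jar_1_rim 0.71 [326. 171.] [0.372 0.313 0.106]
pot_stand 0.69 [284. 282.] [ 0.443 -0.038  0.   ]
sugar_canister 0.62 [390. 331.] [ 0.731 -0.075  0.   ]
mug 0.6 [364. 385.] [ 0.743 -0.235  0.   ]
mug 0.38 [448. 257.] [0.759 0.234 0.   ]
scoop 0.63 [434. 291.] [0.772 0.094 0.   ]
egg_cup 0.91 [446. 257.] [ 0.754  0.235 -0.   ]
side [ 0.326 -0.896  0.93 ] 43.64834070244865
lid_mid 0.79 [293. 272.] [ 0.459 -0.042  0.047]
jar_1_rim 0.76 [238. 164.] [0.391 0.281 0.106]
pot_stand 0.71 [288. 286.] [ 0.449 -0.035  0.   ]
sugar_canister 0.59 [427. 280.] [ 0.74  -0.084  0.   ]
mug 0.9 [456. 336.] [ 0.743 -0.238  0.   ]
scoop 0.58 [413. 229.] [ 0.768  0.08  -0.   ]
egg_cup 0.67 [387. 193.] [0.75  0.225 0.   ]
wrist [0.575 0.07  0.374] 67.66590987270331
lid_mid 0.8 [191. 242.] [ 0.454 -0.032  0.047]
sugar_canister 0.71 [456. 273.] [ 0.731 -0.083  0.   ]
mug 0.64 [451. 395.] [ 0.742 -0.247  0.   ]
scoop 0.75 [514. 113.] [0.769 0.087 0.   ]
egg_cup 0.19 [195. 240.] [ 0.441 -0.044  0.   ]
{'clock': 1.2, 'joint_pos': array([-0.14 ,  0.313,  0.046,  1.304,  0.   ,  1.431]), 'qvel': array([ 0.001, -0.002,  0.001,  0.002,  0.001, -0.001]), 'tau': array([  0.   , -48.048,  29.881,   0.001,  -0.   ,  -0.   ]), 'tcp_pos': array([0.575, 0.   , 0.242]), 'orientation': array([0.   , 0.707, 0.707, 0.   ]), 'wrist_force': array([0.524, 0.948, 1.288]), 'ft_torque': array([ 0.045,  0.048, -0.029]), 'grip_force': 0.0, 'finger_gap': 0.08569207908431589}
```

View pics/scene0.png

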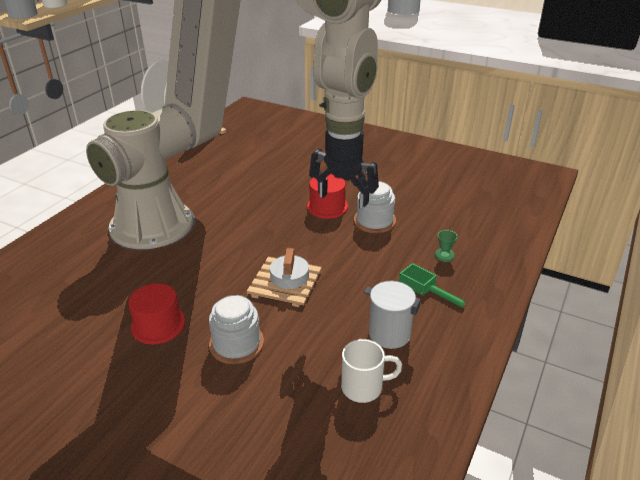

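View pics/wrist0.png

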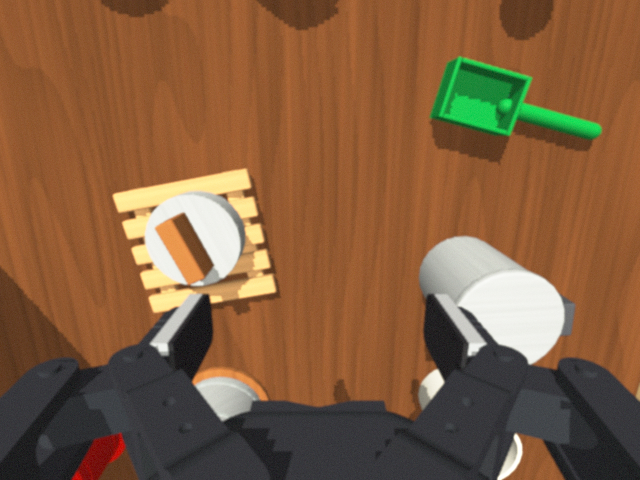

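View pics/side0.png

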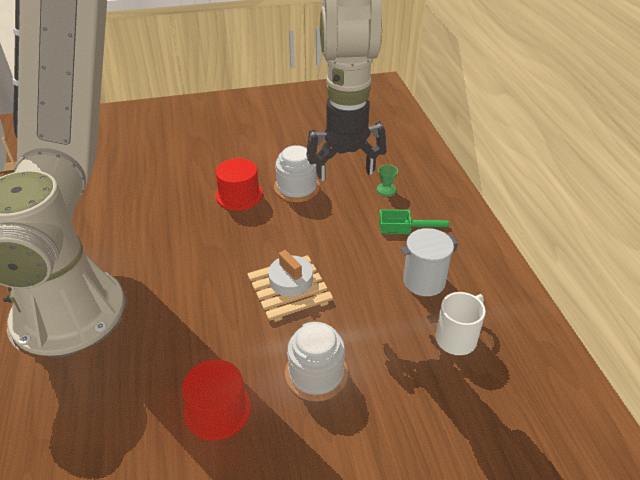

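```bash
cat > b.py <<'E'
from h import *
np.set_printoptions(precision=3,suppress=True)
w=cv2.imread("pics/wrist0.png"); s=cv2.imread("pics/scene0.png"); d=cv2.imread("pics/side0.png")
c=lambda im,x,y,n: cv2.resize(im[y:y+n,x:x+n],(400,300) if 0 else (390,290),interpolation=cv2.INTER_CUBIC)
cv2.imwrite("pics/mos.png",np.vstack([np.hstack([cv2.resize(w[180:300,120:280],(400,300)),cv2.resize(s[270:360,190:310],(400,300))]),np.hstack([cv2.resize(d[310:400,260:380],(400,300)),cv2.resize(d[135:210,240:340],(400,300))])]))
P={n:shot(n) for n in ["scene","side"]}
for a,b in [((234,307),(319,333)),((377,188),(295,155))]:
    for n,uv in (("scene",a),("side",b)): print(n,at_z(*P[n][:1],uv,P[n][1],.106))
    for n in P:
        pass
for n in P:
    for r in look_for("jar_1",P[n][0]): print(n,r["p"],r["point"])
p,W=shot("wrist")
hsv=cv2.cvtColor(w,cv2.COLOR_BGR2HSV); roi=np.zeros(w.shape[:2],np.uint8); cv2.circle(roi,(195,240),44,255,-1)
m=cv2.bitwise_and(cv2.inRange(hsv,(3,90,60),(20,255,255)),roi)
k,l,st,ce=cv2.connectedComponentsWithStats(m); i=1+np.argmax(st[1:,4]); ys,xs=np.where(l==i)
rc=cv2.minAreaRect(np.c_[xs,ys].astype(np.float32)); print(rc,st[i])
print([at_z(p,q,W,.078) for q in cv2.boxPoints(rc)])
print(p["tool_from_camera"])
E
python3 b.py
```

```text
scene [ 0.462 -0.26   0.106]
side [ 0.467 -0.253  0.106]
scene [0.532 0.296 0.106]
side [0.529 0.286 0.106]
scene 0.85 [329.4, 196.4]
scene 0.72 [155.9, 315.0]
scene 0.63 [237.0, 342.1]
scene 0.6 [375.4, 217.8]
side 0.74 [314.7, 377.3]
side 0.71 [295.0, 181.7]
side 0.65 [217.1, 399.9]
side 0.6 [235.9, 185.0]
side 0.55 [290.5, 276.9]
((185.2062225341797, 248.97772216796875), (68.79999542236328, 32.738555908203125), 60.642250061035156) [ 155  213   58   71 2130]
[array([ 0.435, -0.009,  0.078]), array([0.461, 0.005, 0.078]), array([ 0.485, -0.049,  0.078]), array([ 0.458, -0.065,  0.078])]
[[ 0.001 -0.96  -0.278  0.07 ]
 [ 1.     0.001 -0.     0.   ]
 [ 0.    -0.278  0.96  -0.132]
 [ 0.     0.     0.     1.   ]]
```

View pics/mos.png

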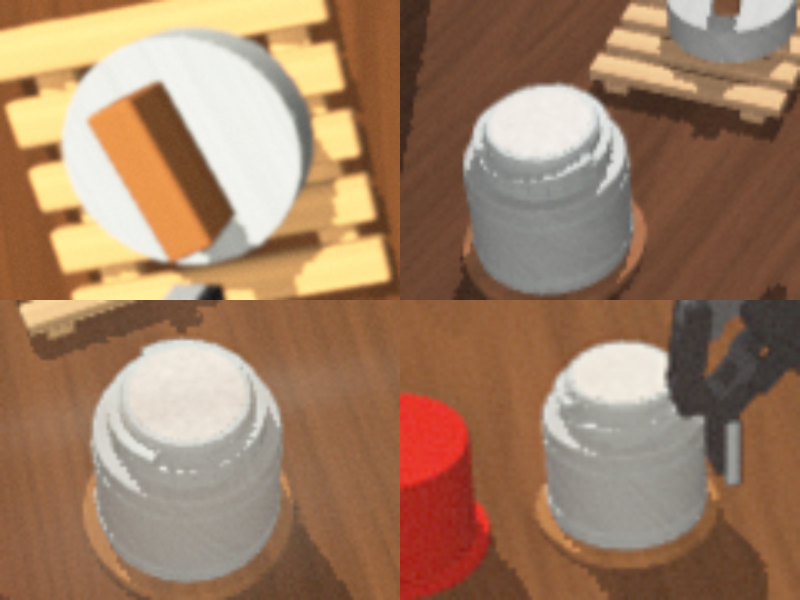

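```bash
cat > c.py <<'E'
from h import *
np.set_printoptions(precision=4,suppress=True)
p,W=shot("wrist")
q=[(155.2,228),(173.2,218.8),(205.2,277.2),(188.8,284.8)]
A=np.array([at_z(p,x,W,.078) for x in q]);print(A,A.mean(0))
for i,j in [(0,3),(1,2),(0,1)]: v=A[j]-A[i];print(np.hypot(*v[:2]),np.degrees(np.arctan2(v[1],v[0])))
E
python3 c.py
```

```text
[[ 0.4358 -0.0099  0.078 ]
 [ 0.4521 -0.0017  0.078 ]
 [ 0.4746 -0.0553  0.078 ]
 [ 0.4593 -0.0626  0.078 ]] [ 0.4554 -0.0324  0.078 ]
0.057789116753558606 -65.97295920679873
0.058088875481710704 -67.14162102442728
0.018233098649256773 26.42288154536598
```

Emit:
jog_arm(moves=[{"slide": [-12, -40, 30], "angular": [0, 0, -7], "fingers": 0}, {"slide": [-24, -80, 60], "angular": [0, 0, -14], "fingers": 0}, {"slide": [-32.5, -119.5, 90], "angular": [0, 0, -21], "fingers": 0}, {"slide": [-32.5, -119.5, 102], "angular": [0, 0, -23.5], "fingers": 0}, {"slide": [-32.5, -119.5, 102], "angular": [0, 0, -23.5], "fingers": 0}, {"slide": [-32.5, -119.5, 102], "angular": [0, 0, -23.5], "fingers": 0}], squeeze=60)

```text
clock: 2.0
tcp_pos: [0.4515, -0.0319, 0.138]
orientation: [-0.003, 0.549, 0.836, -0.001]
wrist_force: [1.4, -0.1, 1.1]
finger_gap: 0.0853
grip_force: 0.0
```

```bash
cat > d.py <<'E'
from h import *
np.set_printoptions(precision=4,suppress=True)
p,W=shot("wrist"); save(p,"w1.png")
for r in tip_of("lid_mid",p): print(r["p"],r["point"],at_z(p,r["point"],W,.047))
s=get_state();print(s["tcp_pos"],s["joint_pos"],s["wrist_force"],s["clock"])
f=240/np.tan(np.radians(p["fovy"])/2); T=np.linalg.inv(W)
for z in (.078,.047):
  c=T@[.4555,-.0325,z,1]; print(c[:2]/c[2]*f+[p["cx"],p["cy"]])
E
python3 d.py
```

```text
0.89 [323.9, 247.0] [ 0.4555 -0.0329  0.047 ]
[ 0.4569 -0.0329  0.1412] [-0.2474  0.1465 -0.4264  0.9954  0.0001  0.9139] [ 0.4963 -0.3916 -0.5277] 2.1
[324.7252 263.0792]
[324.0913 246.4695]
```

View pics/w1.png

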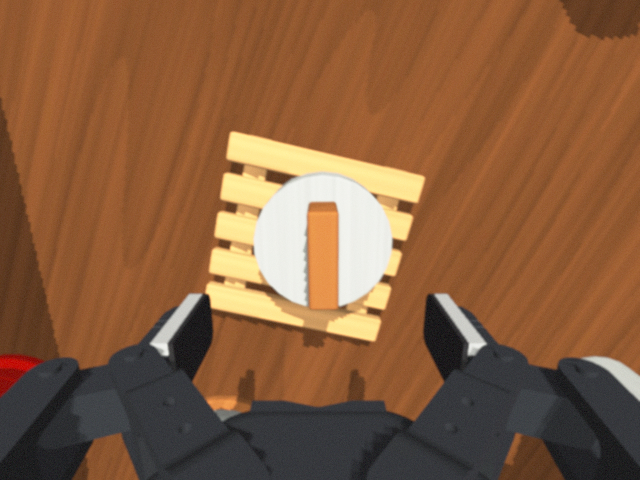

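The bar (323,256) stands vertical between the fingers and the estimate agrees with the picture; going down to grasp.

Emit:
jog_arm(moves=[{"slide": [0, 0, 35], "fingers": 0}, {"slide": [0, 0, 65], "fingers": 0}, {"slide": [0, 0, 79], "fingers": 0}, {"slide": [0, 0, 79], "fingers": 0.3}, {"slide": [0, 0, 79], "fingers": 1}, {"slide": [0, 0, 79], "fingers": 1}, {"slide": [0, 0, 79], "fingers": 1}, {"slide": [0, 0, 79], "fingers": 1}, {"slide": [0, 0, 79], "fingers": 1}, {"slide": [0, 0, 79], "fingers": 1}], squeeze=60)

```text
schema error: expected keys fingers, slide, angular
```

Emit:
jog_arm(moves=[{"slide": [0, 0, 35], "angular": [0, 0, 0], "fingers": 0}, {"slide": [0, 0, 65], "angular": [0, 0, 0], "fingers": 0}, {"slide": [0, 0, 79], "angular": [0, 0, 0], "fingers": 0}, {"slide": [0, 0, 79], "angular": [0, 0, 0], "fingers": 0.3}, {"slide": [0, 0, 79], "angular": [0, 0, 0], "fingers": 1}, {"slide": [0, 0, 79], "angular": [0, 0, 0], "fingers": 1}, {"slide": [0, 0, 79], "angular": [0, 0, 0], "fingers": 1}, {"slide": [0, 0, 79], "angular": [0, 0, 0], "fingers": 1}, {"slide": [0, 0, 79], "angular": [0, 0, 0], "fingers": 1}, {"slide": [0, 0, 79], "angular": [0, 0, 0], "fingers": 1}], squeeze=60)

```text
clock: 2.93
tcp_pos: [0.4568, -0.0329, 0.0627]
orientation: [0.001, 0.548, 0.836, 0.0]
wrist_force: [-0.8, 0.2, 6.0]
finger_gap: 0.0172
grip_force: 59.4
```

Emit:
jog_arm(moves=[{"slide": [0, 0, -20], "angular": [0, 0, 0], "fingers": 1}, {"slide": [0, 0, -60], "angular": [0, 0, -7], "fingers": 1}, {"slide": [0, 0, -100], "angular": [0, 0, -14], "fingers": 1}, {"slide": [0, 0, -140], "angular": [0, 0, -21], "fingers": 1}, {"slide": [-15, -10, -159], "angular": [0, 0, -28], "fingers": 1}, {"slide": [-40, -27, -159], "angular": [0, 0, -35], "fingers": 1}, {"slide": [-65, -44, -159], "angular": [0, 0, -42], "fingers": 1}, {"slide": [-85, -58, -159], "angular": [0, 0, -49], "fingers": 1}, {"slide": [-100, -69, -159], "angular": [0, 0, -56], "fingers": 1}, {"slide": [-108, -74.4, -159], "angular": [0, 0, -63], "fingers": 1}])

```text
clock: 3.77
tcp_pos: [0.4298, -0.1632, 0.2206]
orientation: [0.0, 0.029, 1.0, -0.0]
wrist_force: [0.2, 0.4, -1.8]
finger_gap: 0.0168
grip_force: 59.0
```

Emit:
jog_arm(moves=[{"slide": [0, 0, 0], "angular": [0, 0, -7], "fingers": 1}, {"slide": [0, 0, 0], "angular": [0, 0, -14], "fingers": 1}, {"slide": [0, 0, 0], "angular": [0, 0, -21], "fingers": 1}, {"slide": [0, 0, 0], "angular": [0, 0, -28], "fingers": 1}, {"slide": [0, 0, 0], "angular": [0, 0, -35], "fingers": 1}, {"slide": [0, 0, 0], "angular": [0, 0, -42], "fingers": 1}, {"slide": [0, 0, 0], "angular": [0, 0, -49], "fingers": 1}, {"slide": [0, 0, 0], "angular": [0, 0, -56], "fingers": 1}, {"slide": [0, 0, 0], "angular": [0, 0, -63], "fingers": 1}])

```text
clock: 4.52
tcp_pos: [0.4302, -0.1611, 0.2205]
orientation: [0.0, -0.499, 0.867, -0.0]
wrist_force: [-0.5, -0.3, -0.8]
finger_gap: 0.017
grip_force: 59.0
```

Emit:
jog_arm(moves=[{"slide": [0, 0, 0], "angular": [0, 0, -7], "fingers": 1}, {"slide": [0, 0, 0], "angular": [0, 0, -14], "fingers": 1}, {"slide": [0, 0, 0], "angular": [0, 0, -21], "fingers": 1}, {"slide": [0, 0, 0], "angular": [0, 0, -28], "fingers": 1}, {"slide": [0, 0, 0], "angular": [0, 0, -35], "fingers": 1}, {"slide": [0, 0, 0], "angular": [0, 0, -42], "fingers": 1}, {"slide": [0, 0, 0], "angular": [0, 0, -49], "fingers": 1}, {"slide": [0, 0, 0], "angular": [0, 0, -49], "fingers": 1}, {"slide": [0, 0, 0], "angular": [0, 0, -49], "fingers": 1}])

```text
clock: 5.27
tcp_pos: [0.4302, -0.1611, 0.2204]
orientation: [-0.0, 0.811, -0.586, 0.0]
wrist_force: [0.0, -0.4, -1.3]
finger_gap: 0.017
grip_force: 59.0
```

```bash
cat > e.py <<'E'
from h import *
import sys
np.set_printoptions(precision=4,suppress=True)
p,W=shot("wrist"); save(p,sys.argv[1])
for t,z in (("jar_1_rim",.106),("lid_mid",.2)):
  for r in tip_of(t,p): print(t,r["p"],r["point"],at_z(p,r["point"],W,z))
s=get_state();print(s["tcp_pos"],s["joint_pos"],s["wrist_force"],s["ft_torque"],s["clock"],s["finger_gap"])
T=T_of(s);print(T)
E
python3 e.py w2.png
```

```text
[ 0.4303 -0.1612  0.2204] [-0.5335  0.099  -0.2781  1.1936  0.0001 -2.4249] [ 0.2742 -0.1986 -1.8829] [ 0.0043 -0.0505 -0.0168] 5.4167 0.01685117418136152
[[ 0.3151 -0.9491  0.0002  0.4303]
 [-0.9491 -0.3151 -0.     -0.1612]
 [ 0.0001 -0.0001 -1.      0.2204]
 [ 0.      0.      0.      1.    ]]
```

View pics/w2.png

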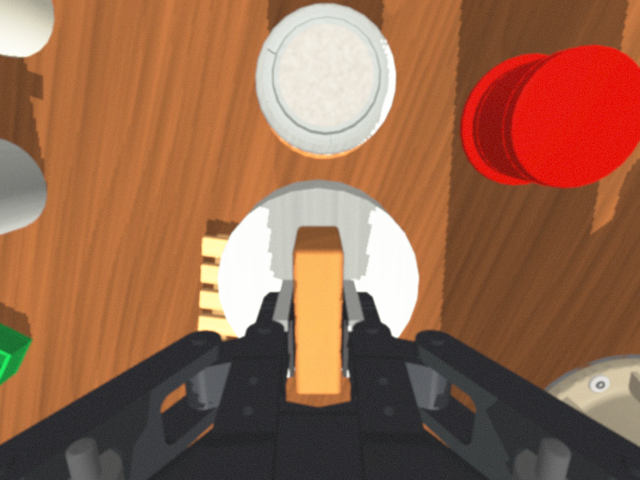

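```bash
cat > f.py <<'E'
from h import *
np.set_printoptions(precision=4,suppress=True)
p,W=shot("wrist"); C=np.array(p["tool_from_camera"])
def tz(uv,z): return at_z(p,uv,C,z)
print("rim",at_z(p,(327,75),W,.106))
e=np.array([at_z(p,(327+54.5*np.cos(a),75+58*np.sin(a)),W,.106) for a in np.linspace(0,6.28,24,False)]);print(e.mean(0), np.ptp(e,axis=0))
# tool z of bar top = 0.0157-0.031
for zt in (-.0153,-.013,-.017):
  print("bar top",zt,tz((319,248),zt),tz((319,394),zt))
print("plate",[tz(q,.0157+.003) for q in ((219,280),(418,280),(319,190))])
print("skirt low",[tz(q,.0157+.031) for q in ((319,181),)])
g=cv2.cvtColor(p["color"],cv2.COLOR_RGB2GRAY)
print(g[5:150:3,327].tolist()); print(g[75,250:400:3].tolist())
print("bar col",p["color"][225:260:2,319].tolist())
E
python3 f.py
```

```text
rim [ 0.4578 -0.2631  0.106 ]
[ 0.4576 -0.2624  0.106 ] [0.069  0.0677 0.    ]
bar top -0.0153 [ 0.0329  0.0006 -0.0153] [-0.027   0.0007 -0.0153]
bar top -0.013 [ 0.0321  0.0006 -0.013 ] [-0.0289  0.0007 -0.013 ]
bar top -0.017 [ 0.0334  0.0006 -0.017 ] [-0.0256  0.0007 -0.017 ]
plate [array([ 0.0063, -0.0447,  0.0187]), array([0.0063, 0.0458, 0.0187]), array([0.0474, 0.0007, 0.0187])]
skirt low [array([0.0474, 0.0008, 0.0467])]
[209, 223, 221, 225, 208, 223, 229, 233, 235, 234, 232, 234, 236, 235, 229, 231, 236, 233, 231, 230, 232, 230, 229, 228, 229, 233, 233, 232, 233, 227, 232, 232, 234, 238, 237, 235, 229, 228, 231, 231, 230, 225, 214, 169, 223, 221, 218, 212, 207]
[126, 131, 187, 215, 218, 224, 227, 220, 208, 226, 231, 232, 233, 230, 232, 231, 232, 234, 233, 234, 236, 235, 232, 231, 232, 227, 226, 230, 229, 229, 226, 232, 235, 229, 236, 233, 229, 229, 234, 235, 237, 230, 225, 191, 220, 219, 231, 254, 252, 126]
bar col [[184, 173, 163], [138, 96, 68], [123, 78, 43], [126, 82, 45], [130, 82, 43], [127, 82, 45], [131, 85, 44], [139, 87, 52], [141, 89, 48], [136, 83, 48], [134, 84, 45], [142, 88, 51], [164, 106, 57], [201, 127, 70], [237, 154, 78], [250, 176, 89], [252, 185, 96], [252, 182, 95]]
```

The open steel jar's rim (326,75) is clear, red look-alike at (575,115) to the right; the lid is held square. Moving over the rim and down to just above contact.

Emit:
jog_arm(moves=[{"slide": [25, 2, 0], "angular": [0, 0, 0], "fingers": 1}, {"slide": [60, 4, 0], "angular": [0, 0, 0], "fingers": 1}, {"slide": [90, 5, 0], "angular": [0, 0, 0], "fingers": 1}, {"slide": [103.2, 5.4, 0], "angular": [0, 0, 0], "fingers": 1}, {"slide": [103.2, 5.4, 25], "angular": [0, 0, 0], "fingers": 1}, {"slide": [103.2, 5.4, 50], "angular": [0, 0, 0], "fingers": 1}, {"slide": [103.2, 5.4, 62], "angular": [0, 0, 0], "fingers": 1}, {"slide": [103.2, 5.4, 68], "angular": [0, 0, 0], "fingers": 1}, {"slide": [103.2, 5.4, 68], "angular": [0, 0, 0], "fingers": 1}])

```text
clock: 6.22
tcp_pos: [0.457, -0.2599, 0.1508]
orientation: [-0.0, 0.811, -0.584, -0.002]
wrist_force: [-0.7, 0.5, -1.3]
finger_gap: 0.0169
grip_force: 59.1
```

Emit:
jog_arm(moves=[{"slide": [0, 0, 2], "angular": [0, 0, 0], "fingers": 1}, {"slide": [0, 0, 4], "angular": [0, 0, 0], "fingers": 1}, {"slide": [0, 0, 5], "angular": [0, 0, 0], "fingers": 1}, {"slide": [0, 0, 5], "angular": [0, 0, 0], "fingers": 1}])

```text
clock: 6.55
tcp_pos: [0.4584, -0.261, 0.148]
orientation: [-0.0, 0.812, -0.584, 0.001]
wrist_force: [-0.7, 0.5, -1.0]
finger_gap: 0.0173
grip_force: 59.1
```

Emit:
jog_arm(moves=[{"slide": [0, 0, 1], "angular": [0, 0, 0], "fingers": 1}, {"slide": [0, 0, 2], "angular": [0, 0, 0], "fingers": 1}, {"slide": [0, 0, 3], "angular": [0, 0, 0], "fingers": 1}, {"slide": [0, 0, 3], "angular": [0, 0, 0], "fingers": 1}])

```text
clock: 6.88
tcp_pos: [0.4582, -0.2608, 0.1449]
orientation: [-0.0, 0.812, -0.584, 0.0]
wrist_force: [-0.4, 2.3, 3.5]
finger_gap: 0.0168
grip_force: 59.8
```

Emit:
jog_arm(moves=[{"slide": [0, 0, 1], "angular": [0, 0, 0], "fingers": 1}, {"slide": [0, 0, 2], "angular": [0, 0, 0], "fingers": 1}, {"slide": [0, 0, 2], "angular": [0, 0, 0], "fingers": 1}])

```text
clock: 7.13
tcp_pos: [0.4584, -0.2609, 0.1446]
orientation: [-0.0, 0.812, -0.584, 0.001]
wrist_force: [-3.3, 3.3, 14.8]
finger_gap: 0.017
grip_force: 61.5
```

Emit:
jog_arm(moves=[{"slide": [0, 0, -1.5], "angular": [0, 0, 0], "fingers": 1}, {"slide": [0, 0, -1.5], "angular": [0, 0, 7], "fingers": 1}, {"slide": [0, 0, -1], "angular": [0, 0, 14], "fingers": 1}, {"slide": [0, 0, -0.5], "angular": [0, 0, 20], "fingers": 1}, {"slide": [0, 0, -0.2], "angular": [0, 0, 25], "fingers": 1}, {"slide": [0, 0, -0.2], "angular": [0, 0, 25], "fingers": 1}])

```text
clock: 7.63
tcp_pos: [0.4583, -0.2608, 0.1435]
orientation: [0.0, -0.664, 0.747, -0.001]
wrist_force: [-0.4, 2.4, 6.8]
finger_gap: 0.0168
grip_force: 60.2
```

```bash
cat > g.py <<'E'
from h import *
np.set_printoptions(precision=4,suppress=True)
s=get_state();print(s["tcp_pos"],s["joint_pos"],s["wrist_force"],s["ft_torque"],s["clock"],s["finger_gap"]);print(np.degrees(np.arctan2(*T_of(s)[[1,0],0])), T_of(s)[:3,2])
E
python3 g.py
```

```text
[ 0.4583 -0.2608  0.1435] [-0.67    0.2721 -0.2588  1.0387  0.0006 -2.1234] [-0.4362  2.4457  6.7634] [ 0.6271  0.144  -0.2508] 7.6333 0.016839431420034388
-96.72919604238817 [ 0.0013 -0.0003 -1.    ]
```

Emit:
jog_arm(moves=[{"slide": [0, 0, 0.3], "angular": [0, 0, 6], "fingers": 1}, {"slide": [0, 0, 0.7], "angular": [0, 0, 12], "fingers": 1}, {"slide": [0, 0, 1.1], "angular": [0, 0, 18], "fingers": 1}, {"slide": [0, 0, 1.5], "angular": [0, 0, 24], "fingers": 1}, {"slide": [0, 0, 2], "angular": [0, 0, 30], "fingers": 1}, {"slide": [0, 0, 2], "angular": [0, 0, 30], "fingers": 1}])

```text
clock: 8.13
tcp_pos: [0.4588, -0.261, 0.142]
orientation: [0.001, -0.448, 0.894, -0.001]
wrist_force: [0.4, 2.3, 8.8]
finger_gap: 0.0169
grip_force: 60.4
```

```bash
python3 g.py
```

```text
[ 0.4588 -0.261   0.142 ] [-0.6699  0.2732 -0.2614  1.0337  0.0009 -1.599 ] [0.4067 2.2611 8.8168] [ 0.5861  0.0246 -0.2076] 8.1333 0.016879204726098065
-126.76434456028298 [ 0.0025 -0.0009 -1.    ]
```

Emit:
jog_arm(moves=[{"slide": [0, 0, 0.3], "angular": [0, 0, 6], "fingers": 1}, {"slide": [0, 0, 0.6], "angular": [0, 0, 12], "fingers": 1}, {"slide": [0, 0, 0.9], "angular": [0, 0, 18], "fingers": 1}, {"slide": [0, 0, 1.2], "angular": [0, 0, 24], "fingers": 1}, {"slide": [0, 0, 1.5], "angular": [0, 0, 30], "fingers": 1}, {"slide": [0, 0, 1.5], "angular": [0, 0, 30], "fingers": 1}])

```text
clock: 8.63
tcp_pos: [0.4591, -0.2614, 0.1405]
orientation: [0.001, -0.201, 0.98, -0.001]
wrist_force: [0.1, 1.0, 7.3]
finger_gap: 0.0168
grip_force: 60.3
```

```bash
python3 g.py
```

```text
[ 0.4591 -0.2614  0.1405] [-0.6699  0.2745 -0.2634  1.0294  0.0007 -1.0754] [0.0843 0.9572 7.2981] [ 0.3939 -0.0827 -0.2656] 8.6333 0.016809214535216013
-156.76809673329055 [ 0.0031 -0.0017 -1.    ]
```

Sinks only 4.5 mm per quarter turn here (8.3 would be right): wrong jar. Lifting straight up and going to the other.

Emit:
jog_arm(moves=[{"slide": [0, 0, -25], "angular": [0, 0, 0], "fingers": 1}, {"slide": [0, 0, -60], "angular": [0, 0, 0], "fingers": 1}, {"slide": [0, 0, -90], "angular": [0, 0, 0], "fingers": 1}, {"slide": [-10, 25, -91], "angular": [0, 0, -7], "fingers": 1}, {"slide": [-24, 62, -91], "angular": [0, 0, -14], "fingers": 1}, {"slide": [-38, 100, -91], "angular": [0, 0, -21], "fingers": 1}, {"slide": [-52, 138, -91], "angular": [0, 0, -28], "fingers": 1}, {"slide": [-66, 175, -91], "angular": [0, 0, -35], "fingers": 1}, {"slide": [-80, 212, -91], "angular": [0, 0, -42], "fingers": 1}, {"slide": [-95, 250, -91], "angular": [0, 0, -49], "fingers": 1}])

```text
clock: 9.47
tcp_pos: [0.4449, 0.0079, 0.23]
orientation: [0.0, -0.593, 0.805, -0.0]
wrist_force: [0.7, 0.3, -1.3]
finger_gap: 0.0168
grip_force: 59.9
```

Emit:
jog_arm(moves=[{"slide": [-36, 13, 0], "angular": [0, 0, -7], "fingers": 1}, {"slide": [-72, 27, 0], "angular": [0, 0, -14], "fingers": 1}, {"slide": [-109, 40, 0], "angular": [0, 0, -21], "fingers": 1}, {"slide": [-145, 54, 0], "angular": [0, 0, -28], "fingers": 1}, {"slide": [-182, 67, 0], "angular": [0, 0, -35], "fingers": 1}, {"slide": [-218, 81, 0], "angular": [0, 0, -42], "fingers": 1}, {"slide": [-250, 93, 0], "angular": [0, 0, -49], "fingers": 1}, {"slide": [-275, 102, 0], "angular": [0, 0, -56], "fingers": 1}, {"slide": [-291, 108, 0], "angular": [0, 0, -63], "fingers": 1}, {"slide": [-291, 108, 0], "angular": [0, 0, -63], "fingers": 1}])

```text
clock: 10.3
tcp_pos: [0.4296, 0.3195, 0.2294]
orientation: [-0.0, 0.927, -0.375, -0.0]
wrist_force: [0.0, 0.3, -2.1]
finger_gap: 0.0171
grip_force: 59.9
```

Emit:
jog_arm(moves=[{"slide": [0, 0, 0], "angular": [0, 0, -7], "fingers": 1}, {"slide": [0, 0, 0], "angular": [0, 0, -14], "fingers": 1}, {"slide": [0, 0, 0], "angular": [0, 0, -21], "fingers": 1}, {"slide": [0, 0, 0], "angular": [0, 0, -28], "fingers": 1}, {"slide": [0, 0, 0], "angular": [0, 0, -28], "fingers": 1}, {"slide": [0, 0, 0], "angular": [0, 0, -28], "fingers": 1}])

```text
clock: 10.8
tcp_pos: [0.43, 0.3156, 0.2298]
orientation: [0.0, 0.989, -0.146, -0.0]
wrist_force: [-0.6, 0.6, -1.6]
finger_gap: 0.0169
grip_force: 59.9
```

```bash
python3 e.py w3.png
```

```text
[0.43  0.316 0.23 ] [ 0.4833  0.2369 -0.0868  1.2471 -0.0002 -2.367 ] [ 0.3493 -0.1093 -1.9677] [-0.0228 -0.018  -0.0385] 10.95 0.017092729077606634
[[ 0.9579 -0.2872  0.      0.43  ]
 [-0.2872 -0.9579 -0.0002  0.316 ]
 [ 0.0001  0.0002 -1.      0.23  ]
 [ 0.      0.      0.      1.    ]]
```

View pics/w3.png

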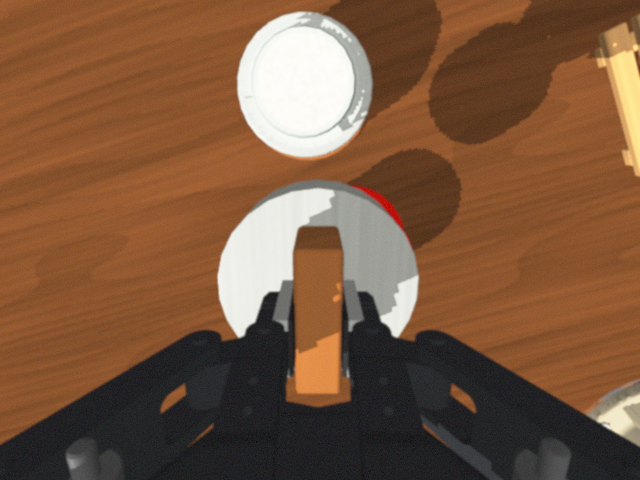

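The steel jar's rim centre is at (303,82); the lid sits in the grip as before.

```bash
cat > k.py <<'E'
from h import *
p,W=shot("wrist"); C=np.array(p["tool_from_camera"]); s=get_state()
T=T_of(s)
e=np.array([at_z(p,(303+51.5*np.cos(a),82+55.5*np.sin(a)),W,.106) for a in np.linspace(0,6.28,24,False)]);c=(e.max(0)+e.min(0))/2;print(c,np.ptp(e,axis=0)); print(T[:3,:3].T@(c-T[:3,3]))
g=cv2.cvtColor(p["color"],cv2.COLOR_RGB2GRAY)
print(list(zip(range(244,262),g[82,244:262])),list(zip(range(346,362),g[82,346:362])),list(zip(range(18,36),g[18:36,303])),list(zip(range(128,146),g[128:146,303])))
P,V=shot("scene");Q,U=shot("side")
print(at_z(P,(376.5,189),V,.106),at_z(Q,(294,153),U,.106))
E
python3 k.py | sed 's/np.uint8(\([0-9]*\))/\1/g'
```

```text
[0.52904123 0.29582993 0.106     ] [0.06794776 0.06835403 0.        ]
[ 0.10066276 -0.00902374  0.12398149]
[(244, 244), (245, 243), (246, 244), (247, 244), (248, 246), (249, 247), (250, 248), (251, 246), (252, 241), (253, 237), (254, 245), (255, 247), (256, 248), (257, 248), (258, 249), (259, 250), (260, 251), (261, 251)] [(346, 252), (347, 253), (348, 252), (349, 250), (350, 247), (351, 246), (352, 246), (353, 244), (354, 221), (355, 170), (356, 149), (357, 162), (358, 175), (359, 174), (360, 170), (361, 168)] [(18, 212), (19, 233), (20, 239), (21, 238), (22, 233), (23, 210), (24, 180), (25, 171), (26, 212), (27, 241), (28, 247), (29, 249), (30, 248), (31, 248), (32, 250), (33, 251), (34, 251), (35, 251)] [(128, 252), (129, 252), (130, 249), (131, 247), (132, 246), (133, 246), (134, 243), (135, 231), (136, 219), (137, 220), (138, 236), (139, 247), (140, 249), (141, 249), (142, 248), (143, 248), (144, 247), (145, 247)]
[0.53265723 0.29102892 0.106     ] [0.52868862 0.29527958 0.106     ]
```

Emit:
jog_arm(moves=[{"slide": [25, -3, 0], "angular": [0, 0, 0], "fingers": 1}, {"slide": [60, -6, 0], "angular": [0, 0, 0], "fingers": 1}, {"slide": [88, -9, 0], "angular": [0, 0, 0], "fingers": 1}, {"slide": [99, -9, 0], "angular": [0, 0, 0], "fingers": 1}, {"slide": [99, -9, 30], "angular": [0, 0, 0], "fingers": 1}, {"slide": [99, -9, 60], "angular": [0, 0, 0], "fingers": 1}, {"slide": [99, -9, 74], "angular": [0, 0, 0], "fingers": 1}, {"slide": [99, -9, 80], "angular": [0, 0, 0], "fingers": 1}, {"slide": [99, -9, 82], "angular": [0, 0, 0], "fingers": 1}, {"slide": [99, -9, 82], "angular": [0, 0, 0], "fingers": 1}])

```text
clock: 11.93
tcp_pos: [0.5274, 0.297, 0.1483]
orientation: [-0.0, 0.99, -0.144, 0.0]
wrist_force: [0.8, -0.0, -1.5]
finger_gap: 0.0167
grip_force: 59.9
```

Emit:
jog_arm(moves=[{"slide": [0, 0, 1], "angular": [0, 0, 0], "fingers": 1}, {"slide": [0, 0, 2], "angular": [0, 0, 0], "fingers": 1}, {"slide": [0, 0, 3], "angular": [0, 0, 0], "fingers": 1}, {"slide": [0, 0, 3], "angular": [0, 0, 0], "fingers": 1}])

```text
clock: 12.27
tcp_pos: [0.5278, 0.2971, 0.1457]
orientation: [-0.0, 0.99, -0.143, 0.001]
wrist_force: [0.2, -0.3, -1.5]
finger_gap: 0.0169
grip_force: 59.9
```

Emit:
jog_arm(moves=[{"slide": [0, 0, 1], "angular": [0, 0, 0], "fingers": 1}, {"slide": [0, 0, 2], "angular": [0, 0, 0], "fingers": 1}, {"slide": [0, 0, 2], "angular": [0, 0, 0], "fingers": 1}])

```text
clock: 12.52
tcp_pos: [0.5273, 0.2968, 0.1429]
orientation: [0.0, 0.99, -0.143, -0.0]
wrist_force: [0.1, 0.3, -1.3]
finger_gap: 0.017
grip_force: 59.9
```

Emit:
jog_arm(moves=[{"slide": [0, 0, 1], "angular": [0, 0, 0], "fingers": 1}, {"slide": [0, 0, 1.5], "angular": [0, 0, 0], "fingers": 1}, {"slide": [0, 0, 1.5], "angular": [0, 0, 0], "fingers": 1}])

```text
clock: 12.77
tcp_pos: [0.5275, 0.2969, 0.1419]
orientation: [-0.0, 0.99, -0.143, 0.0]
wrist_force: [-0.4, -0.3, 1.9]
finger_gap: 0.0171
grip_force: 60.5
```

Emit:
jog_arm(moves=[{"slide": [0, 0, 0.6], "angular": [0, 0, 5], "fingers": 1}, {"slide": [0, 0, 1.1], "angular": [0, 0, 10], "fingers": 1}, {"slide": [0, 0, 1.6], "angular": [0, 0, 15], "fingers": 1}, {"slide": [0, 0, 2.1], "angular": [0, 0, 20], "fingers": 1}, {"slide": [0, 0, 2.5], "angular": [0, 0, 25], "fingers": 1}, {"slide": [0, 0, 2.5], "angular": [0, 0, 25], "fingers": 1}])

```text
clock: 13.27
tcp_pos: [0.528, 0.2971, 0.1397]
orientation: [-0.001, 0.935, -0.355, 0.001]
wrist_force: [0.0, 0.3, 3.3]
finger_gap: 0.0173
grip_force: 60.6
```

```bash
python3 g.py
```

```text
[0.528  0.2971 0.1397] [ 0.3801  0.4174 -0.0574  1.0943  0.     -2.0348] [0.0457 0.3214 3.2808] [ 0.018  -0.0012 -0.1248] 13.2667 0.017292696713900053
-41.63901072354092 [ 0.0016  0.0007 -1.    ]
```

Sinks at the right rate (~0.09 mm/deg). Continuing.

Emit:
jog_arm(moves=[{"slide": [0, 0, 0.6], "angular": [0, 0, 6], "fingers": 1}, {"slide": [0, 0, 1.1], "angular": [0, 0, 12], "fingers": 1}, {"slide": [0, 0, 1.7], "angular": [0, 0, 18], "fingers": 1}, {"slide": [0, 0, 2.2], "angular": [0, 0, 24], "fingers": 1}, {"slide": [0, 0, 2.8], "angular": [0, 0, 30], "fingers": 1}, {"slide": [0, 0, 3.3], "angular": [0, 0, 36], "fingers": 1}, {"slide": [0, 0, 3.9], "angular": [0, 0, 42], "fingers": 1}, {"slide": [0, 0, 4.5], "angular": [0, 0, 48], "fingers": 1}, {"slide": [0, 0, 4.5], "angular": [0, 0, 48], "fingers": 1}])

```text
clock: 14.02
tcp_pos: [0.5284, 0.2976, 0.1356]
orientation: [-0.002, 0.71, -0.704, 0.0]
wrist_force: [0.6, 2.1, 4.1]
finger_gap: 0.0171
grip_force: 60.8
```

```bash
python3 g.py
```

```text
[0.5284 0.2976 0.1356] [ 0.3803  0.42   -0.0638  1.0838  0.0006 -1.1986] [0.646  2.1253 4.1265] [ 0.3543 -0.1175 -0.216 ] 14.0167 0.017080399849847983
-89.53661782257264 [ 0.0027  0.0017 -1.    ]
```

Emit:
jog_arm(moves=[{"slide": [0, 0, 0.6], "angular": [0, 0, 6], "fingers": 1}, {"slide": [0, 0, 1.1], "angular": [0, 0, 12], "fingers": 1}, {"slide": [0, 0, 1.7], "angular": [0, 0, 18], "fingers": 1}, {"slide": [0, 0, 2.2], "angular": [0, 0, 24], "fingers": 1}, {"slide": [0, 0, 2.8], "angular": [0, 0, 30], "fingers": 1}, {"slide": [0, 0, 3.3], "angular": [0, 0, 36], "fingers": 1}, {"slide": [0, 0, 3.9], "angular": [0, 0, 42], "fingers": 1}, {"slide": [0, 0, 4.4], "angular": [0, 0, 48], "fingers": 1}, {"slide": [0, 0, 4.4], "angular": [0, 0, 48], "fingers": 1}])

```text
clock: 14.77
tcp_pos: [0.5295, 0.2974, 0.1316]
orientation: [0.003, -0.363, 0.932, -0.0]
wrist_force: [2.6, 0.1, 5.4]
finger_gap: 0.0173
grip_force: 61.0
```

```bash
python3 g.py
```

```text
[0.5295 0.2974 0.1316] [ 0.3799  0.423  -0.0698  1.073  -0.0005 -0.3626] [2.554  0.145  5.3538] [ 0.1033 -0.6603 -0.3026] 14.7667 0.017308285004302672
-137.4581659586017 [ 0.0048  0.0014 -1.    ]
```

Emit:
jog_arm(moves=[{"slide": [0, 0, 0.5], "angular": [0, 0, 6], "fingers": 1}, {"slide": [0, 0, 1], "angular": [0, 0, 12], "fingers": 1}, {"slide": [0, 0, 1.6], "angular": [0, 0, 18], "fingers": 1}, {"slide": [0, 0, 2.1], "angular": [0, 0, 24], "fingers": 1}, {"slide": [0, 0, 2.1], "angular": [0, 0, 24], "fingers": 1}])

```text
clock: 15.18
tcp_pos: [0.5299, 0.297, 0.1296]
orientation: [0.003, -0.161, 0.987, -0.0]
wrist_force: [4.9, -1.1, 5.7]
finger_gap: 0.0171
grip_force: 61.1
```

```bash
python3 g.py
```

```text
[0.5299 0.297  0.1296] [ 0.3795  0.4244 -0.0728  1.0684 -0.0015  0.056 ] [ 4.8521 -1.1271  5.7046] [-0.1885 -0.8278 -0.3394] 15.1833 0.01714772993857124
-161.46301115485062 [ 0.0055  0.0006 -1.    ]
```

Emit:
jog_arm(moves=[{"slide": [-1.5, 0, 0], "angular": [0, 0, 0], "fingers": 1}, {"slide": [-1.5, 0, 0.6], "angular": [0, 0, 5], "fingers": 1}, {"slide": [-1.5, 0, 1.1], "angular": [0, 0, 10], "fingers": 1}, {"slide": [-1.5, 0, 1.1], "angular": [0, 0, 10], "fingers": 1}])

```text
clock: 15.52
tcp_pos: [0.5309, 0.2972, 0.1288]
orientation: [0.002, -0.075, 0.997, -0.0]
wrist_force: [2.5, -1.4, 8.7]
finger_gap: 0.0171
grip_force: 61.4
```

```bash
python3 g.py
```

```text
[0.5309 0.2972 0.1288] [ 0.3792  0.4273 -0.0702  1.0687 -0.0017  0.2294] [ 2.4533 -1.402   8.7156] [-0.3285 -0.3902 -0.2638] 15.5167 0.017137324763549767
-171.41668561551504 [ 0.0049  0.0002 -1.    ]
```

Emit:
jog_arm(moves=[{"slide": [0, 0, 0], "angular": [0, 0, 4], "fingers": 1}, {"slide": [0, 0, 0.1], "angular": [0, 0, 8], "fingers": 1}, {"slide": [0, 0, 0.1], "angular": [0, 0, 8], "fingers": 1}])

```text
clock: 15.77
tcp_pos: [0.5304, 0.2968, 0.1288]
orientation: [0.002, -0.006, 1.0, -0.0]
wrist_force: [2.3, -3.7, 10.2]
finger_gap: 0.0171
grip_force: 61.6
```

```bash
python3 g.py
```

```text
[0.5304 0.2968 0.1288] [ 0.3791  0.427  -0.0707  1.0695 -0.002   0.368 ] [ 2.2819 -3.6723 10.1859] [-0.61   -0.1018 -0.1368] 15.7667 0.017068167347196104
-179.36095704380776 [ 0.0041 -0.0005 -1.    ]
```

Emit:
jog_arm(moves=[{"slide": [0, 0, -0.3], "angular": [0, 0, 4], "fingers": 1}, {"slide": [0, 0, -0.3], "angular": [0, 0, 8], "fingers": 1}, {"slide": [0, 0, -0.3], "angular": [0, 0, 8], "fingers": 1}])

```text
clock: 16.02
tcp_pos: [0.5305, 0.2965, 0.1288]
orientation: [0.002, 0.064, 0.998, -0.001]
wrist_force: [1.6, -4.4, 8.1]
finger_gap: 0.0168
grip_force: 61.4
```

```bash
python3 g.py
```

```text
[0.5305 0.2965 0.1288] [ 0.3789  0.4271 -0.0705  1.0699 -0.0027  0.5076] [ 1.6085 -4.3839  8.0669] [-0.718  -0.2529 -0.1624] 16.0167 0.016832863181465877
172.6258411320668 [ 0.004  -0.0013 -1.    ]
```

Emit:
jog_arm(moves=[{"slide": [0, 0, 0], "angular": [0, 0, 4], "fingers": 1}, {"slide": [0, 0, 0], "angular": [0, 0, 7], "fingers": 1}, {"slide": [0, 0, 0], "angular": [0, 0, 7], "fingers": 1}])

```text
clock: 16.27
tcp_pos: [0.5305, 0.2965, 0.1288]
orientation: [0.002, 0.125, 0.992, -0.0]
wrist_force: [2.6, -3.3, 9.2]
finger_gap: 0.0171
grip_force: 61.4
```

```bash
python3 g.py
```

```text
[0.5305 0.2965 0.1288] [ 0.3789  0.4271 -0.0705  1.0699 -0.0027  0.629 ] [ 2.5606 -3.3466  9.2068] [-0.7413 -0.2118 -0.1117] 16.2667 0.01706685619322605
165.67131181002884 [ 0.004  -0.0013 -1.    ]
```

Emit:
jog_arm(moves=[{"slide": [0, 0, 0], "angular": [0, 0, 4], "fingers": 1}, {"slide": [0, 0, 0], "angular": [0, 0, 8], "fingers": 1}, {"slide": [0, 0, 0], "angular": [0, 0, 8], "fingers": 1}])

```text
clock: 16.52
tcp_pos: [0.5305, 0.2962, 0.1288]
orientation: [0.002, 0.194, 0.981, -0.001]
wrist_force: [2.1, -5.4, 8.6]
finger_gap: 0.0171
grip_force: 61.4
```

```bash
python3 g.py
```

```text
[0.5305 0.2962 0.1288] [ 0.3787  0.4271 -0.0706  1.0701 -0.0033  0.7693] [ 2.0932 -5.443   8.6315] [-0.9021 -0.2747 -0.2242] 16.5167 0.017071651830059452
157.61655914782304 [ 0.0041 -0.0019 -1.    ]
```

Emit:
jog_arm(moves=[{"slide": [0, -0.8, 0], "angular": [0, 0, 0], "fingers": 1}, {"slide": [0, -0.8, 0], "angular": [0, 0, 4], "fingers": 1}, {"slide": [0, -0.8, 0], "angular": [0, 0, 8], "fingers": 1}, {"slide": [0, -0.8, 0], "angular": [0, 0, 8], "fingers": 1}])

```text
clock: 16.85
tcp_pos: [0.5308, 0.2959, 0.1288]
orientation: [0.003, 0.261, 0.965, 0.0]
wrist_force: [3.5, -4.0, 7.9]
finger_gap: 0.017
grip_force: 61.3
```

```bash
sed -i '$a p,W=shot("wrist"); save(p,"w4.png")' g.py; python3 g.py
```

```text
[0.5308 0.2959 0.1288] [ 0.378   0.4262 -0.072   1.0683 -0.003   0.9061] [ 3.4522 -4.0482  7.8687] [-0.7089 -0.5627  0.4922] 16.85 0.016954257311083902
149.74360542371613 [ 0.0051 -0.0012 -1.    ]
```

View pics/w4.png

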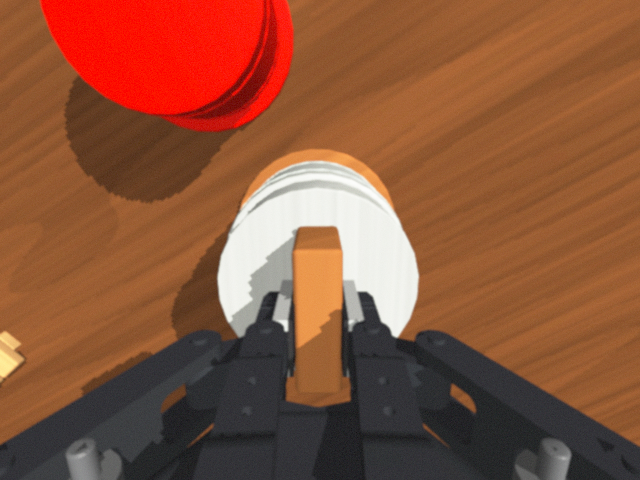

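The lid sits level on the jar and torque has swung to +0.49 N m: tightening. A touch more.

Emit:
jog_arm(moves=[{"slide": [0, 0, 0], "angular": [0, 0, 1], "fingers": 1}, {"slide": [0, 0, 0], "angular": [0, 0, 2], "fingers": 1}, {"slide": [0, 0, 0], "angular": [0, 0, 2], "fingers": 1}])

```text
clock: 17.15
tcp_pos: [0.5308, 0.296, 0.1288]
orientation: [0.003, 0.276, 0.961, 0.0]
wrist_force: [3.4, -4.4, 6.3]
finger_gap: 0.0168
grip_force: 64.5
```

```bash
sed -i '$d' g.py; python3 g.py
```

```text
[0.5308 0.296  0.1288] [ 0.3782  0.4262 -0.0719  1.0683 -0.0031  0.938 ] [ 3.366  -4.3896  6.2537] [-0.8666 -0.5739  1.364 ] 17.15 0.01683855577682702
147.9220510853674 [ 0.0052 -0.0013 -1.    ]
```

Fully tight. Easing the twist, releasing, and rising.

Emit:
jog_arm(moves=[{"slide": [0, 0, -0.5], "angular": [0, 0, -1.5], "fingers": 1}, {"slide": [0, 0, -0.8], "angular": [0, 0, -1.5], "fingers": 0.7}, {"slide": [0, 0, -0.8], "angular": [0, 0, -1.5], "fingers": 0.4}, {"slide": [0, 0, -0.8], "angular": [0, 0, -1.5], "fingers": 0.3}, {"slide": [0, 0, -0.8], "angular": [0, 0, -1.5], "fingers": 0.3}, {"slide": [0, 0, -0.8], "angular": [0, 0, -1.5], "fingers": 0.3}, {"slide": [0, 0, -20], "angular": [0, 0, -1.5], "fingers": 0.3}, {"slide": [0, 0, -55], "angular": [0, 0, -1.5], "fingers": 0.3}, {"slide": [0, 0, -90], "angular": [0, 0, -1.5], "fingers": 0.3}, {"slide": [0, 0, -90], "angular": [0, 0, -1.5], "fingers": 0.3}])

```text
clock: 17.98
tcp_pos: [0.5313, 0.2979, 0.2244]
orientation: [0.004, 0.267, 0.964, 0.003]
wrist_force: [1.6, -0.1, 1.0]
finger_gap: 0.0597
grip_force: 0.0
```

```bash
sed -i '$a p,W=shot("side"); q,_=shot("wrist"); cv2.imwrite("pics/fin.png",cv2.cvtColor(np.hstack([cv2.resize(p["color"][100:360,180:500],(400,325)),cv2.resize(q["color"],(400,325))]),cv2.COLOR_RGB2BGR))' g.py; python3 g.py
```

```text
[0.5313 0.2979 0.2244] [0.3793 0.3764 0.0925 1.2762 0.     0.9194] [ 1.5843 -0.1267  0.9967] [ 0.03   -0.0646 -0.0482] 17.9833 0.05970859825316098
149.0518931509878 [ 0.0099  0.004  -0.9999]
```

View pics/fin.png

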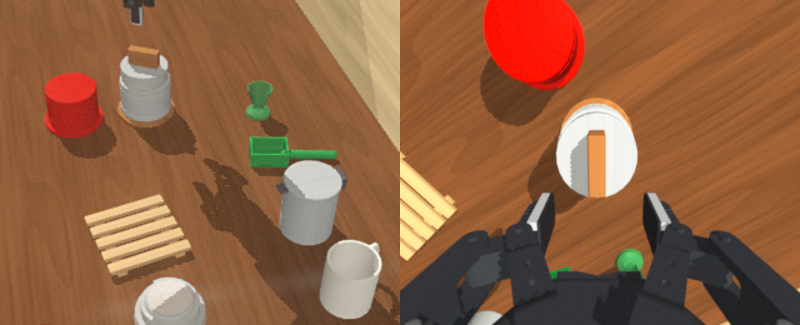

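The lid sits level and home on the far jar (left panel, about (144,75)), the gripper is clear above it, and the bystanders look unmoved.

```bash
python3 -c "from workcell import *; print(hand_in())"
```

```text
the job is handed in; nothing more can be done
None
```

The lid is screwed fully home and tight on the jar at about (0.53, 0.30) and released. On the other jar it sank only about 4.5 mm per quarter turn, so I lifted it off before it jammed. The job is handed in, and the bystanders look unmoved in the final pictures.

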